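# Zero the dial depth gauge, then gauge the dowel hole

### The job

Take the dial depth gauge out of its wooden stand and check its zero by setting it gently and squarely on the steel bench block for a moment, base flat and plunger pushed fully in. Then gauge the depth of the red-ringed dowel hole in the beech rail: plunger down the hole, base lying along the rail and seated flat on it, dial facing the front of the bench (the robot's side), pressed on lightly and held upright. Finish still holding the gauge there so that I can read it, and leave everything else on the bench where it is.

Things in the scene. Friction and masses are not known exactly. Their poses are not given: they have to be found in the camera images.
- depth_gauge: loose dial depth gauge, 0.25 kg, upright. Origin: centre of the base's underside; z up, y along the base, dial faces -x. Steel base 20 x 80 x 9 mm high, stem 11 mm; round case (a drum, axis along x) 52 mm across, 24 mm thick, centred 62 mm up; cap on top ends at 95 mm. Grip the case from above on its rounded sides (52 mm apart, along y): the dial stays in view.
- gauge_plunger (a joint): how far the gauge's sprung plunger is pushed in, m. 0: free, its tip 22 mm below the base's underside; 0.022: tip flush with the underside (dial zero, needle straight up). The spring pushes back with 0.8 N at 0 and 1.9 N at 0.022.
- gauge_tip (a point): tip of the gauge's plunger, a round-ended steel rod 4 mm thick on the gauge's own z axis, 22 mm below the underside when free
- gauge_dial (a point): centre of the gauge's white dial face (red needle), 13 mm in front (-x of the gauge) of the gauge's axis and 62 mm above the underside
- gauge_stand: fixed dark wooden stand 40 (x) x 104 (y) mm, origin at the centre of its underside; the gauge's base rests on a seat 36 mm up inside a rim that rises to 42 mm, plunger hanging free in a 14 mm hole; lift the gauge straight up 35 mm or more to clear it. Stand and gauge start with the same yaw.
- bench_block: fixed polished steel block 80 x 80 mm on a thin black rubber pad (84 x 84 mm), 22 mm high in all; origin at the centre of its underside on the bench
- block_face (a point): centre of the bench block's flat steel top, 22 mm above the bench
- ribbon_rail: fixed beech rail 60 (x) x 290 (y) x 30 mm high, lying flat; origin: centre of its underside. Four blind holes along the middle of its top at y = -99, -33, 33, 99 mm, 13 mm across, 16 mm deep; one has a red ring drawn round it, the others (already passed) green. Its -x side faces the robot, turned by 15 degrees at most.
- red_hole (a point): centre of the mouth of the red-ringed hole, in the rail's top face, 30 mm above the bench
- mug_1: white mug standing near the front left, 102 mm high; a bystander, origin under it
- tape: roll of brown tape lying flat, 98 mm across, 48 mm high; a bystander, origin under its middle
- scissors: red-handled scissors lying flat, 199 mm long; a bystander, origin under the middle
- glue_bottle: white glue bottle, upright, 49 mm across, 139 mm high; a bystander, origin under its middle
- pen: white marker pen with a black cap lying flat, 135 mm long; a bystander, origin under its middle
There are look-alikes about, which are no part of the job. What is shaped like the depth_gauge but yellow is not meant. Leave any turquoise look-alike of the bench_block alone.

How it is judged:
By the outcome, as a careful person would: the job done as asked, in the order asked, and still so for the second after the job is handed in, while the arm keeps its last pose, push and grip.
It also fails if it takes over 48 s, if anything falls off the work surface, if the arm or the gripper's body presses on something with over 40 N, if the wrist force passes 120 N, or if a joint passes its speed limit or range.

### The arm

A 6-joint arm with a two-finger parallel gripper is mounted at the origin on a cart in front of the work surface, level with it; the furniture and walls round the work are solid. World frame = base frame: x ahead of the robot, y to its left, z up, the work surface at z = 0. Lengths are in mm, angles in rad, forces in N, time in s.
With the tool pointing down it reaches from about 350 to 875 mm from the base axis. Payload 4.2 kg.
Tool frame: the origin (TCP) lies midway between the tips of the shut fingers; the grasp point (between the pads) lies 19 mm behind it (tcp_to_grasp is the distance from the TCP to the grasp point, in mm); z points along the fingers, y is the line along which they close (so a half turn about z gives the same grasp; the last joint's range is limited). The gripper opens to 85 mm and grips with 20 to 120 N. Pads are 22 mm wide; open, the fingers measure 114 mm over their backs; the gripper's body (76 mm by 85 mm) begins 54 mm behind the grasp point. The pads swing forward as they close: fully open they stand 13 mm farther back than shut.
Start: joints at [-1.044, 0.385, 0.008, 0, -1.194, -0.259], TCP at [165.398, -602.696, 231.312] pointing down, gripper open.
Joint ranges: [-3.14, 3.14], [-1.21, 2.06], [-1.07, 1.41], [-3.16, 2.05], [-2.99, -0.16], [-3.1, 3.1]. Speed limits (rad/s): [2.79, 2.79, 3.14, 3.14, 3.14, 3.14].

### API

Orientations are given as a unit quaternion [x, y, z, w].
In Python, from bench import read_state, get_image, job_done, tcp_to_grasp gives the robot as it stands.
- The arm moves only by the tool jog_arm, never from a script. Its argument "plan" is a list of rows, each a list of 3 entries, a list of its own where there are three numbers: the finger opening in mm, from 0 to 85.4, then the shift along the tool's x, y, z as a fraction of full scale, then the turn, a rotation vector about the tool's x, y, z as a fraction of full scale. A call has 1 to 10 rows; each row is the pose to reach, as a shift and turn from the pose commanded when the call began, along the tool's axes at that moment; what a row does not reach only later rows make up. Full scale, the value 1, is 0.1 m for a shift and 60 degrees for a turn. A row lasts 1/8 s, in which the tool goes at most 62.5 mm and 10.7 degrees, less where a joint would pass 70% of its speed; a pose out of reach is approached as far as the arm can. A call with a number of a shift or a turn outside -1 to 1 is refused whole. A call with a gripper value outside its range is refused whole. The fingers move at their own pace and stop on an object; the grip force is fixed at half the most. Time passes only in rows, so rows that repeat a pose let the fingers close. It gives the time, the measured TCP pose, the force, the opening and the grip force at its end, in the units of the state.
- read_state(): the state, without advancing time (a new reading comes with each control period).
- get_image(name): name is "side" or "top" or "wrist"; returns a dict with "img" (420x560x3 uint8, red, green, blue), "range_z" (420x560 float32, mm along the optical axis (not along the pixel's ray), 0 where there is no reading), "intrinsics" (3x3 intrinsics, pixels), "distortion" ([k1, k2, p1, p2, k3] as OpenCV has them; the pictures are not rectified), "extrinsics" (4x4, takes a point from camera to world coordinates); the wrist camera has in their place "tool_from_camera" (4x4, takes a point from camera to tool coordinates, whose origin is the TCP and whose axes are the flange's). Camera axes: x right, y down, z forward; pixel columns grow to the right and rows downward; lengths in mm; the calibration is good to about 2 mm. A picture is of the moment at which its call begins: read the wrist's pose just before it.
- job_done(): hands the job in; it is judged then, once.
The state is a dict: "clock": time; "joints": joint angles; "joint_vel": joint speeds; "joint_efforts": joint torques, N m; "position": TCP position; "ee_rot": TCP orientation; "contact_force": force on the tool from outside, world axes, zero at the start; "wrist_torque": the same for the moment, N m; "gripper_width": finger opening in mm; "grasp_force": force on a finger pad.
Only numpy, scipy, OpenCV 4.12 (cv2) and the standard library are available. Lean on these libraries where they do the work, as an engineer would, in place of code of your own. Each camera call takes 0.05 s, during which the arm holds its last target. There are 200 camera calls.

## Working session

There is one attempt and no reset: what is moved stays moved. The work goes in short steps, Python scripts to look and compute and a tool call to move; the robot and the scene stay as the last step left them, time stands still between calls to the robot, and variables do not carry over. Pictures are saved under pics/ and viewed, at most 10 in all, crops included, and the job is handed in when it is done.

Besides the shell and the picture viewer there is one more tool, called after "Call:" as a command line: name --argument value ..., lists and objects as JSON in quotes. jog_arm: Moves the arm, as the interface text tells. Its arguments: {"type":"object","properties":{"plan":{"type":"array"}},"required":["plan"]}

```bash
mkdir -p pics; ls; python3 - <<'E'
from bench import *
import cv2,numpy as np
s=read_state();print(s, tcp_to_grasp)
for n in("top","side"):
    d=get_image(n);np.savez(n+'.npz',**d);cv2.imwrite(f'pics/{n}0.png',d['img'][...,::-1]);print(n,d['intrinsics'],d['distortion'],d['extrinsics'])
E
```

```text
pics
{'clock': 0.0, 'joints': array([-1.04437772e+00,  3.85592851e-01,  6.61681669e-03, -5.07530440e-04,
       -1.19400020e+00, -2.58597455e-01]), 'joint_vel': array([-0.0010349 , -0.00066591,  0.00077655,  0.00016793, -0.00062047,
        0.0001648 ]), 'joint_efforts': array([ 7.12510282e-04, -3.92287982e+01,  1.88400793e+01,  4.18635160e+00,
       -4.59115603e-03, -1.41400159e-05]), 'position': array([ 165.25718741, -602.14713506,  230.19488518]), 'ee_rot': array([-1.33417848e-01,  9.91059249e-01,  1.09728410e-03, -1.98990210e-04]), 'contact_force': array([ 0.68189109,  0.35743977, -0.56014151]), 'wrist_torque': array([-0.00153884,  0.008579  , -0.01617197]), 'grasp_force': 0.0, 'gripper_width': 85.59457717213158} 18.700000000000003
top [[406.9705906    0.         275.48334115]
 [  0.         406.9705906  210.6345166 ]
 [  0.           0.           1.        ]] [-0.02667533  0.          0.          0.          0.        ] [[ 1.03538168e-02 -9.90732248e-01  1.35434161e-01  3.37601170e+02]
 [-9.99852149e-01 -1.21169849e-02 -1.22007746e-02 -7.28156652e+01]
 [ 1.37287545e-02 -1.35287813e-01 -9.90711224e-01  1.25944984e+03]
 [ 0.00000000e+00  0.00000000e+00  0.00000000e+00  1.00000000e+00]]
side [[483.14394263   0.         279.9188042 ]
 [  0.         483.14394263 211.83743833]
 [  0.           0.           1.        ]] [0.02465993 0.         0.         0.         0.        ] [[-9.50366635e-01 -1.09412144e-01  2.91259750e-01  2.70234452e-01]
 [-3.11124701e-01  3.40704469e-01 -8.87198898e-01  1.30725074e+03]
 [-2.16316479e-03 -9.33782334e-01 -3.57834980e-01  6.61188799e+02]
 [ 0.00000000e+00  0.00000000e+00  0.00000000e+00  1.00000000e+00]]
```

View pics/top0.png

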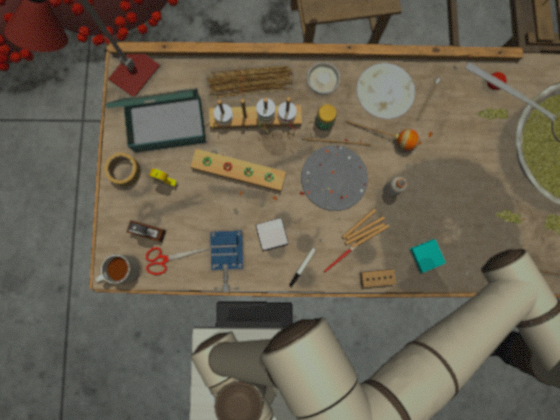

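View pics/side0.png

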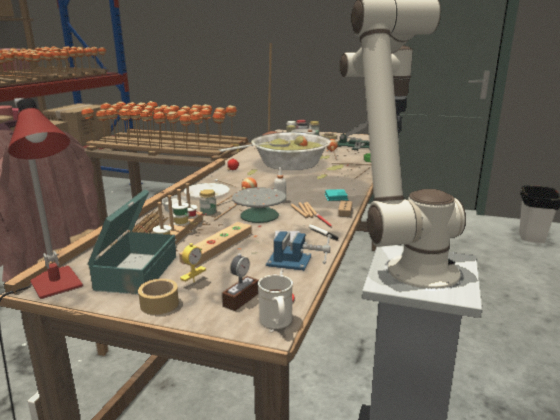

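The top view shows the gauge in its dark stand at about (146,231), the steel block at (271,234), and the rail from (195,160) to (283,183) with its red ring at (228,167). The yellow look-alike is at (164,178) and the turquoise one at (428,255). The side view agrees: the gauge is at (238,280), behind the mug at (277,300).

```bash
cat > h.py <<'E'
import numpy as np,cv2
from scipy.spatial.transform import Rotation as R
def ray(d,uv,T):
    n=cv2.undistortPoints(np.array(uv,float).reshape(-1,1,2),d['intrinsics'],d['distortion']).reshape(-1,2)
    return np.c_[n,np.ones(len(n))]@T[:3,:3].T, T[:3,3]
def onplane(d,uv,T,z):
    r,o=ray(d,uv,T); return o+r*((z-o[2])/r[:,2])[:,None]
def cloud(d,T):
    h,w=d['range_z'].shape; v,u=np.mgrid[:h,:w]
    r,o=ray(d,np.c_[u.ravel(),v.ravel()],T)
    return (o+r*d['range_z'].reshape(-1,1)).reshape(h,w,3)
def blobs(m,n=30):
    c,_=cv2.findContours(m.astype(np.uint8),cv2.RETR_EXTERNAL,cv2.CHAIN_APPROX_NONE)
    return sorted([k for k in c if cv2.contourArea(k)>n],key=cv2.contourArea)[::-1]
def toolT(s):
    T=np.eye(4);T[:3,:3]=R.from_quat(s['ee_rot']).as_matrix();T[:3,3]=s['position'];return T
E
python3 - <<'E'
from h import *
d=dict(np.load('top.npz'));T=d['extrinsics'];P=cloud(d,T)
for n,uv,z in(('gauge',(146,231),60),('block',(271,234),22),('redhole',(228,167),30),('railL',(195,160),30),('railR',(283,183),30),('mug',(117,268),100),('vise',(226,250),60),('yellow',(164,178),60)):
    print(n,onplane(d,[uv],T,z).round(),P[uv[1],uv[0]].round())
# stand points
sub=P[215:248,120:172]; m=(sub[...,2]>15)
q=sub[m];print(len(q),q.min(0),q.max(0))
mm=(m&(sub[...,2]<52)&(sub[...,2]>30)); print(cv2.minAreaRect(sub[mm][:,:2].astype(np.float32)))
hi=sub[m&(sub[...,2]>70)];print(len(hi),hi.mean(0),cv2.minAreaRect(hi[:,:2].astype(np.float32)))
sub=P[150:200,185:295];q=sub[(abs(sub[...,2]-30)<7)];print('rail',cv2.minAreaRect(q[:,:2].astype(np.float32)))
sub=P[212:256,250:295];q=sub[(abs(sub[...,2]-22)<7)];print('block',cv2.minAreaRect(q[:,:2].astype(np.float32)))
sub=P[225:275,205:250];print('vise zmax',sub[...,2].max())
E
```

```text
gauge [[436. 294.  60.]] [433. 283.  95.]
block [[435. -75.  22.]] [435. -75.  20.]
redhole [[640.  60.  30.]] [644.  62.  16.]
railL [[661. 163.  30.]] [662. 164.  26.]
railR [[ 592. -110.   30.]] [ 598. -111.    1.]
mug [[327. 358. 100.]] [327. 372.  62.]
vise [[383.  56.  60.]] [384.  58.  43.]
yellow [[596. 248.  60.]] [589. 239.  93.]
491 [337.60117015 -72.8156652   15.77447996] [ 470.98249789  357.01867718 1259.44984392]
((440.10369873046875, 306.15625), (105.7921371459961, 40.08564376831055), 74.86835479736328)
168 [434.57356321 286.97100169 157.78447049] ((395.6753234863281, 127.3697280883789), (416.48272705078125, 25.774396896362305), 76.31755065917969)
rail ((634.9892578125, 30.123580932617188), (290.2099914550781, 62.15546798706055), 76.07504272460938)
block ((436.48211669921875, -76.61759185791016), (80.30335998535156, 79.80091094970703), 15.800786018371582)
vise zmax 1259.4498439183037
```

Call:
jog_arm --plan '[[85,[-1,1,0],[0,0,0.5]],[85,[-1,1,0],[0,0,0.5]],[85,[-1,1,0],[0,0,0.5]]]'

```text
clock: 0.48
position: [236.1, -477.3, 231.1]
ee_rot: [0.129, 0.992, 0.001, -0.0]
contact_force: [0.2, -0.8, 0.7]
gripper_width: 85.0
grasp_force: 0.0
```

Call:
jog_arm --plan '[[85,[-1,1,0],[0,0,0]],[85,[-1,1,0],[0,0,0]],[85,[-1,1,0],[0,0,0]]]'

```text
clock: 0.85
position: [359.7, -406.5, 231.0]
ee_rot: [0.126, 0.992, 0.0, -0.0]
contact_force: [-0.1, -0.2, -0.3]
gripper_width: 85.0
grasp_force: 0.0
```

Call:
jog_arm --plan '[[85,[-0.5,1,0],[0,0,0]],[85,[-0.5,1,0],[0,0,0]]]'

```text
clock: 1.1
position: [431.5, -323.2, 230.9]
ee_rot: [0.128, 0.992, 0.0, -0.0]
contact_force: [1.0, -0.4, 0.6]
gripper_width: 84.9
grasp_force: 0.0
```

Call:
jog_arm --plan '[[85,[0,1,0],[0,0,0]],[85,[0,1,0],[0,0,0]]]'

```text
clock: 1.35
position: [456.4, -225.7, 230.9]
ee_rot: [0.127, 0.992, 0.0, -0.001]
contact_force: [0.3, -0.5, 0.5]
gripper_width: 84.9
grasp_force: 0.0
```

Call:
jog_arm --plan '[[85,[0,1,0],[0,0,0]],[85,[0,1,0],[0,0,0]]]'

```text
clock: 1.6
position: [481.6, -129.1, 231.1]
ee_rot: [0.127, 0.992, 0.0, -0.0]
contact_force: [0.5, -0.2, 0.5]
gripper_width: 85.0
grasp_force: 0.0
```

Call:
jog_arm --plan '[[85,[0,1,0],[0,0,0]],[85,[0,1,0],[0,0,0]]]'

```text
clock: 1.85
position: [507.0, -32.4, 231.1]
ee_rot: [0.127, 0.992, -0.0, -0.0]
contact_force: [1.5, 0.2, 0.0]
gripper_width: 85.0
grasp_force: 0.0
```

Call:
jog_arm --plan '[[85,[0,1,0],[0,0,0]],[85,[0,1,0],[0,0,0]],[85,[0,1,0],[0,0,0]]]'

```text
clock: 2.22
position: [532.6, 64.3, 230.6]
ee_rot: [0.126, 0.992, -0.0, -0.001]
contact_force: [-0.1, -0.4, -0.8]
gripper_width: 85.0
grasp_force: 0.0
```

```bash
python3 - <<'E'
from bench import *
from h import *
s=read_state();d=get_image('wrist');np.savez('w1.npz',pos=s['position'],ee_rot=s['ee_rot'],**d)
T=toolT(s)@d['tool_from_camera'];print(s['position'],d['tool_from_camera'].round(3))
h,w=420,560
for z in(0,30,90):print(onplane(d,[(0,0),(w-1,0),(w-1,h-1),(0,h-1)],T,z)[:,:2].round())
cv2.imwrite('pics/w1.png',d['img'][...,::-1])
E
```

```text
[532.55695972  64.30993637 230.61356916] [[-1.00000e-03 -9.64000e-01 -2.67000e-01  6.71710e+01]
 [ 1.00000e+00 -1.00000e-03 -0.00000e+00  4.00000e-02]
 [-0.00000e+00 -2.67000e-01  9.64000e-01 -1.43133e+02]
 [ 0.00000e+00  0.00000e+00  0.00000e+00  1.00000e+00]]
[[ 261. -177.]
 [ 413.  407.]
 [1005.  398.]
 [ 783. -458.]]
[[ 278. -156.]
 [ 417.  380.]
 [ 962.  373.]
 [ 758. -414.]]
[[ 311. -114.]
 [ 426.  328.]
 [ 876.  322.]
 [ 707. -328.]]
```

View pics/w1.png

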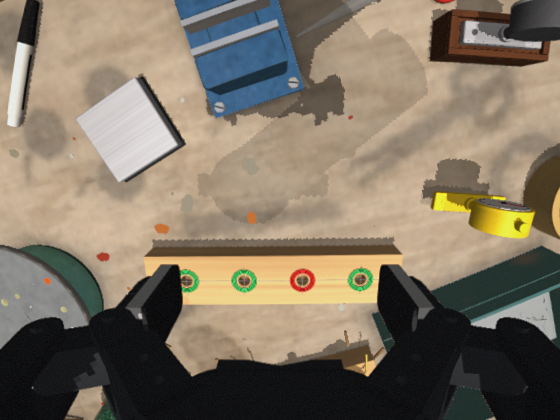

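The wrist view shows the rail with its red ring at (303,280), the block top centred near (131,129), the stand and gauge at the upper right (498,40), and the yellow look-alike at (500,215).

```bash
python3 - <<'E'
from h import *
d=dict(np.load('w1.npz'));T=toolT(dict(position=d['pos'],ee_rot=d['ee_rot']))@d['tool_from_camera']
hsv=cv2.cvtColor(d['img'],cv2.COLOR_RGB2HSV).astype(int);H,S,V=hsv[...,0],hsv[...,1],hsv[...,2]
def cen(m,box):
    x0,y0,x1,y1=box;k=np.zeros_like(m);k[y0:y1,x0:x1]=m[y0:y1,x0:x1];c=blobs(k,15)[0];return cv2.minEnclosingCircle(c)
r,rad=cen(((H<8)|(H>172))&(S>130),(285,262,322,298));print('red',r,rad,onplane(d,[r],T,30).round(1))
g=[]
for b in((172,262,205,298),(226,262,262,298),(342,262,380,298)):
    c,rad=cen((H>35)&(H<85)&(S>80),b);g.append(onplane(d,[c],T,30)[0]);print(c,rad,g[-1].round(1))
v=g[2]-g[1];print('rail yaw',np.degrees(np.arctan2(v[1],v[0]))-90,np.linalg.norm(v),g[1]+v/2)
P=cloud(d,T)
q=P[60:200,60:200];q=q[abs(q[...,2]-22)<4];print('block',q[:,2].mean(),cv2.minAreaRect(q[:,:2].astype(np.float32)))
q=P[240:310,140:410];q=q[abs(q[...,2]-30)<4];print('rail',np.median(q[:,2]),cv2.minAreaRect(q[:,:2].astype(np.float32)))
q=P[0:80,420:560];q=q[abs(q[...,2]-42)<3];print('stand',cv2.minAreaRect(q[:,:2].astype(np.float32)))
d=dict(np.load('top.npz'));P=cloud(d,d['extrinsics']);q=P[215:248,120:172];q=q[(q[...,2]>60)&(q[...,2]<110)&(q[...,0]>400)];print('case',len(q),np.median(q,0),cv2.minAreaRect(q[:,:2].astype(np.float32)))
E
```

```text
red (302.0, 280.0) 12.369417190551758 [[642.   62.2  30. ]]
(186.5, 280.5) 12.103818893432617 [610.  -65.4  30. ]
(243.57691955566406, 280.8589782714844) 12.606325149536133 [626.5  -2.2  30. ]
(360.0, 279.0) 12.649210929870605 [657.7 126.4  30. ]
rail yaw -13.658903484223146 132.35020724164036 [642.10537881  62.08788194  30.        ]
block 22.410302913185397 ((435.239013671875, -75.97662353515625), (80.53946685791016, 81.08458709716797), 15.654958724975586)
rail 30.567754067913427 ((633.5432739257812, 30.562103271484375), (290.3946533203125, 61.9965705871582), 76.15318298339844)
stand ((439.66632080078125, 305.7450256347656), (104.9795150756836, 40.928466796875), 74.68758392333984)
case 28 [434.32401376 283.58491129 105.13226627] ((436.8031005859375, 305.1642761230469), (49.631404876708984, 22.51910972595215), 81.70970153808594)
```

Call:
jog_arm --plan '[[85,[0.4,1,0],[0,0,0]],[85,[0.4,1,0],[0,0,0]],[85,[0.4,1,0],[0,0,0]]]'

```text
clock: 2.65
position: [518.5, 170.4, 231.1]
ee_rot: [0.127, 0.992, -0.0, -0.0]
contact_force: [-0.4, -0.3, -0.1]
gripper_width: 85.2
grasp_force: 0.0
```

Call:
jog_arm --plan '[[85,[0.4,0.6,0],[0,0,0]],[85,[0.4,0.6,0],[0,0,0]],[85,[0.4,0.6,0],[0,0,0]]]'

```text
clock: 3.02
position: [495.3, 236.7, 231.2]
ee_rot: [0.128, 0.992, -0.0, -0.0]
contact_force: [-0.6, -0.4, 0.2]
gripper_width: 85.0
grasp_force: 0.0
```

```bash
python3 - <<'E'
from bench import *
from h import *
s=read_state();d=get_image('wrist');np.savez('w2.npz',pos=s['position'],ee_rot=s['ee_rot'],**d)
print(s['position']);cv2.imwrite('pics/w2.png',d['img'][...,::-1])
E
```

```text
[495.32929923 236.68087324 231.22206933]
```

View pics/w2.png

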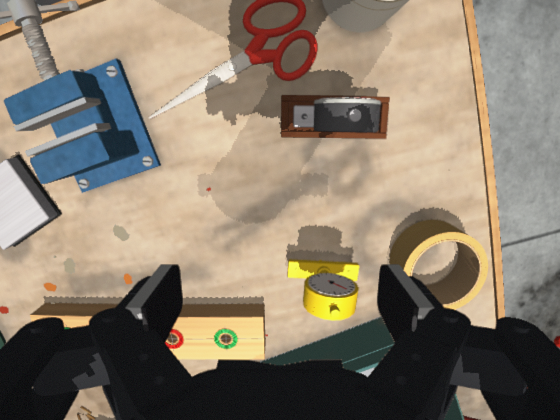

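The wrist view shows the gauge in its stand: stand top centred at (334,117), case at (350,115), dial on the -x edge (top of the picture). I check the case position against the stand centre.

```bash
python3 - <<'E'
from h import *
d=dict(np.load('w2.npz'));s=dict(position=d['pos'],ee_rot=d['ee_rot']);TT=toolT(s);T=TT@d['tool_from_camera'];P=cloud(d,T)
q=P[85:145,270:400].reshape(-1,3)
k=q[abs(q[:,2]-42)<3];c=cv2.minAreaRect(k[:,:2].astype(np.float32));print('stand',c)
k=q[(q[:,2]>100)&(q[:,2]<140)];print('case',len(k),k[:,2].max(),cv2.minAreaRect(k[:,:2].astype(np.float32)))
k=k[k[:,2]>126];print('cap',len(k),k.mean(0),k.min(0),k.max(0))
Ri=TT[:3,:3].T
print('dtool',Ri@(np.array([439.7,305.9,75])-s['position']),'yaw',np.degrees(np.arctan2(TT[1,1],TT[0,1]))-90, TT[:3,2])
E
```

```text
stand ((439.5843200683594, 306.671630859375), (104.39739227294922, 39.859336853027344), 74.97187042236328)
case 2192 133.7857992647462 ((438.4679260253906, 306.4922790527344), (51.22524642944336, 26.058380126953125), 74.45230865478516)
cap 145 [439.36021649 305.55489284 131.56526035] [432.12116182 301.3429436  126.23142385] [443.96052872 311.23456669 133.78579926]
dtool [ 71.30424828  52.96386628 156.21067324] yaw -14.684388011626794 [-5.12890855e-04 -5.76161156e-04 -9.99999702e-01]
```

Call:
jog_arm --plan '[[85,[0.71,0.53,0],[0,0,0.007]],[85,[0.71,0.53,0],[0,0,0.007]],[85,[0.71,0.53,0.6],[0,0,0.007]],[85,[0.71,0.53,0.8],[0,0,0.007]],[85,[0.71,0.53,0.8],[0,0,0.007]]]'

```text
clock: 3.7
position: [440.0, 304.7, 149.8]
ee_rot: [0.132, 0.991, -0.002, -0.001]
contact_force: [0.1, -0.0, -0.2]
gripper_width: 84.9
grasp_force: 0.0
```

```bash
python3 - <<'E'
from bench import *
from h import *
s=read_state();TT=toolT(s);print(s['position'],TT[:3,:3].T@(np.array([439.6,306.0,75])-s['position']),np.degrees(np.arctan2(TT[1,1],TT[0,1]))-90,TT[:3,2])
E
```

```text
[440.02429604 304.7303914  149.80340371] [ 0.61641564  1.41851027 74.79939171] -15.194866265000016 [-0.00269019 -0.00348756 -0.9999903 ]
```

Call:
jog_arm --plan '[[85,[0,0.01,0.4],[0,0,0]],[85,[0,0.01,0.75],[0,0,0]],[85,[0,0.01,0.75],[0,0,0]],[60,[0,0.01,0.75],[0,0,0]],[45,[0,0.01,0.75],[0,0,0]],[45,[0,0.01,0.75],[0,0,0]],[45,[0,0.01,0.75],[0,0,0]],[45,[0,0.01,0.75],[0,0,0]]]'

```text
clock: 4.7
position: [441.6, 308.7, 78.8]
ee_rot: [0.131, 0.991, 0.001, 0.001]
contact_force: [-0.1, -1.0, 6.5]
gripper_width: 50.5
grasp_force: 63.0
```

```bash
python3 - <<'E'
from bench import *
from h import *
s=read_state();print(s['position'],s['contact_force'],s['wrist_torque'],s['gripper_width'],s['joint_vel'])
d=get_image('wrist');cv2.imwrite('pics/w3.png',d['img'][...,::-1])
d=get_image('side');c=d['img'][220:330,190:310];cv2.imwrite('pics/s3.png',cv2.resize(c,None,fx=5,fy=5,interpolation=cv2.INTER_CUBIC)[...,::-1])
s=read_state();print(s['position'],s['contact_force'],s['wrist_torque'])
E
```

```text
[441.60244791 308.72402532  78.79435992] [-0.10565967 -0.99616687  6.47222679] [-0.58565218 -0.04215763 -0.07213029] 50.5119572047754 [-2.13190516e-03 -1.01454803e-03 -7.53802965e-04  1.65511236e-03
  1.06631555e-03  8.44878337e-05]
[441.61910932 308.71736032  78.80317992] [ 0.27386012 -0.9812636   6.46313651] [-0.56866454  0.01026832 -0.12412195]
```

View pics/s3.png

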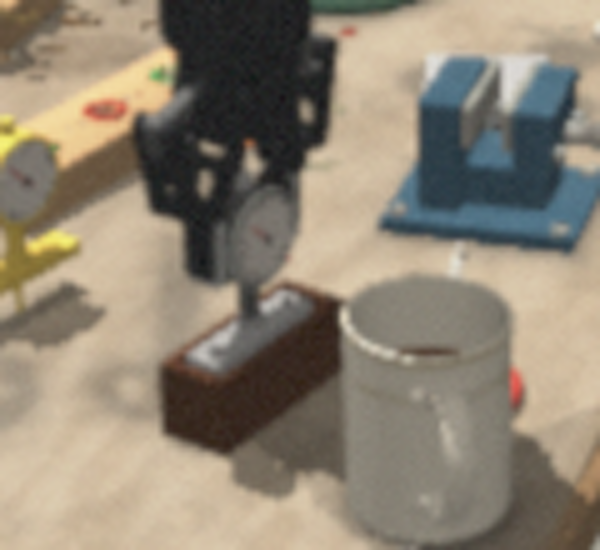

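The side crop shows the case gripped on its rounded sides, base still in the stand and dial facing -x. Lifting straight up.

Call:
jog_arm --plan '[[45,[0,0,-0.15],[0,0,0]],[45,[0,0,-0.3],[0,0,0]],[45,[0,0,-0.5],[0,0,0]],[45,[0,0,-0.8],[0,0,0]],[45,[0,0,-1],[0,0,0]],[45,[0,0,-1],[0,0,0]],[45,[0,0,-1],[0,0,0]]]'

```text
clock: 5.68
position: [439.7, 307.5, 175.7]
ee_rot: [0.131, 0.991, -0.0, -0.001]
contact_force: [0.7, 0.1, -3.7]
gripper_width: 50.4
grasp_force: 62.9
```

```bash
python3 - <<'E'
from bench import *
from h import *
s=read_state();print(s['position'],s['ee_rot'],s['contact_force'],s['wrist_torque'],s['gripper_width'],s['grasp_force'])
d=get_image('wrist');np.savez('w4.npz',pos=s['position'],ee_rot=s['ee_rot'],**d);e=get_image('side');np.savez('s4.npz',**e)
a=cv2.resize(d['img'][130:420,130:430],None,fx=1.9,fy=1.9,interpolation=cv2.INTER_CUBIC)
b=cv2.resize(e['img'][180:320,210:280],(int(70*a.shape[0]/140),a.shape[0]),interpolation=cv2.INTER_CUBIC)[:,:230]
o=np.hstack([a,b]);print(o.shape);cv2.imwrite('pics/c4.png',o[:600,:800,::-1])
P=cloud(dict(np.load('top.npz')),np.load('top.npz')['extrinsics']);q=P[225:275,205:250,2];print('vise top',np.sort(q[q<1000])[-5:])
E
```

```text
[439.72654254 307.52740241 175.69632721] [ 1.31352676e-01  9.91335437e-01 -3.87692668e-04 -6.12687344e-04] [ 0.66436585  0.06347004 -3.66049539] [-0.01289577  0.01916642  0.00507002] 50.397061329267146 62.930907011032104
(551, 800, 3)
vise top [88.5638645  88.76198292 88.76501956 88.92796602 89.21283658]
```

View pics/c4.png

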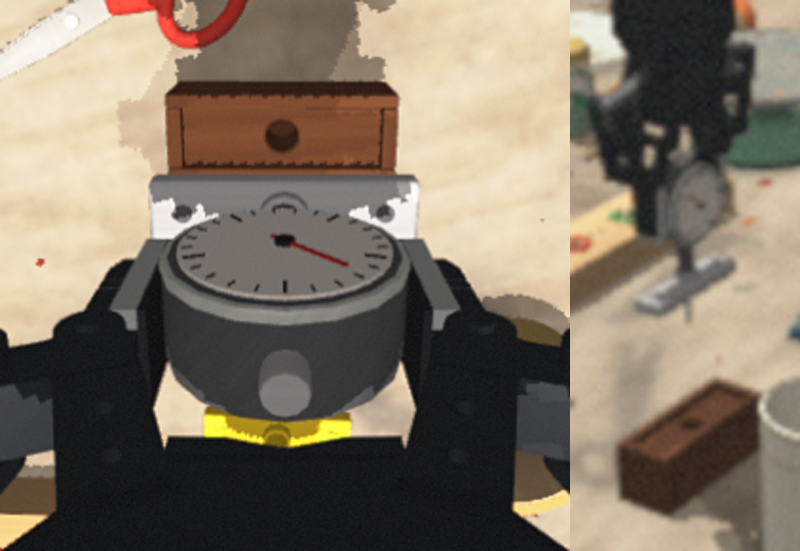

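The wrist view shows the gauge centred between the fingers, dial towards the camera, base level and the empty stand behind it. I now measure how it sits in the tool frame.

```bash
python3 - <<'E'
from h import *
d=dict(np.load('w4.npz'));P=cloud(d,d['tool_from_camera'])
q=P[222:256,205:355].reshape(-1,3)
print(np.histogram(q[:,2],np.arange(0,130,6)))
k=q[(q[:,2]>24)&(q[:,2]<46)&(abs(q[:,1])<60)]
for i in range(3):
    A=np.c_[k[:,:2],np.ones(len(k))];c=np.linalg.lstsq(A,k[:,2],rcond=None)[0];r=k[:,2]-A@c;k=k[abs(r)<2]
print(len(k),c,'tilt deg',np.degrees(np.arctan(c[:2])),r.std(),k.min(0),k.max(0),cv2.minAreaRect(k[:,:2].astype(np.float32)))
# dial face plane
q=P[242:285,225:335].reshape(-1,3);k=q[(q[:,2]<15)&(q[:,2]>-60)]
A=np.c_[k[:,1:],np.ones(len(k))]
for i in range(3):
    c=np.linalg.lstsq(A,k[:,0],rcond=None)[0];r=k[:,0]-A@c;g=abs(r)<1.5;k,A=k[g],A[g]
print('dial x=',c,np.degrees(np.arctan(c[:2])),len(k),k.min(0),k.max(0))
# side-cam lines of base & plunger
E
```

```text
(array([  77,    0,    0,    2,  134, 2927,  354,    0,    0,    0,    0,
          0,    0,    0,    0,    0,    0,    0,    0,    0,    0]), array([  0,   6,  12,  18,  24,  30,  36,  42,  48,  54,  60,  66,  72,
        78,  84,  90,  96, 102, 108, 114, 120, 126]))
2782 [3.80404194e-02 2.90039962e-03 3.31444830e+01] tilt deg [2.17850507 0.16618019] 0.678964382112229 [ -6.05596545 -40.35560448  31.07447221] [11.64749945 39.87597406 35.57650167] ((2.8383240699768066, -0.24212646484375), (17.683761596679688, 80.23456573486328), 0.07969078421592712)
dial x= [-5.37146620e-04 -5.80861324e-03  1.38989829e+01] [-0.03077623 -0.33280528] 4396 [ 12.55923569 -23.43350353 -42.12750827] [15.52144689 23.3294583   3.34188612]
```

Call:
jog_arm --plan '[[45,[-0.25,-0.5,0],[0,0,0]],[45,[-0.5,-1,0],[0,0,0]],[45,[-0.5,-1,0],[0,0,0]]]'

```text
clock: 6.15
position: [462.0, 194.9, 175.2]
ee_rot: [0.133, 0.991, -0.001, -0.001]
contact_force: [0.2, 0.2, -1.7]
gripper_width: 50.4
grasp_force: 63.5
```

Call:
jog_arm --plan '[[45,[-0.24,-0.5,0],[0,0,0]],[45,[-0.47,-1,0],[0,0,0]],[45,[-0.47,-1,0],[0,0,0]]]'

```text
clock: 6.52
position: [481.7, 87.1, 175.5]
ee_rot: [0.133, 0.991, -0.001, -0.001]
contact_force: [0.2, 0.3, -2.6]
gripper_width: 50.5
grasp_force: 63.8
```

Call:
jog_arm --plan '[[45,[0,-0.5,0],[0,0,0]],[45,[0,-1,0],[0,0,0]],[45,[0,-1,0],[0,0,0]]]'

```text
clock: 6.9
position: [454.7, -8.2, 175.7]
ee_rot: [0.132, 0.991, -0.0, -0.001]
contact_force: [-0.1, -0.7, -2.4]
gripper_width: 50.2
grasp_force: 64.1
```

Call:
jog_arm --plan '[[45,[0,-0.4,0],[0,0,0.1]],[45,[0,-0.71,0],[0,0,0.167]],[45,[0,-0.71,0],[0,0,0.167]],[45,[0,-0.71,0.4],[0,0,0.167]],[45,[0,-0.71,0.7],[0,0,0.167]],[45,[0,-0.71,0.7],[0,0,0.167]],[45,[0,-0.71,0.7],[0,0,0.167]]]'

```text
clock: 7.78
position: [439.1, -74.6, 107.3]
ee_rot: [0.216, 0.976, 0.0, 0.001]
contact_force: [0.2, -0.7, -1.6]
gripper_width: 50.3
grasp_force: 64.1
```

```bash
cat > rel.py <<'E'
import sys
from bench import *
from h import *
x,y,yaw=map(float,sys.argv[1:4])
s=read_state();TT=toolT(s);g=TT[:3,3]+TT[:3,:3]@np.array([1,-.2,42.3])
print('gauge',g.round(1),'need tool',(TT[:3,:3].T@(np.array([x,y,g[2]])-g)).round(1),'yaw',np.degrees(np.arctan2(TT[1,1],TT[0,1]))-90,'dyaw(tool z)',-(yaw-np.degrees(np.arctan2(TT[1,1],TT[0,1]))+90),'z',TT[:3,2],s['contact_force'])
E
python3 rel.py 435.2 -76 -25
```

```text
gauge [438.2 -74.4  65. ] need tool [ 2.  -2.7 -0. ] yaw -24.974590109763668 dyaw(tool z) 0.025409890236332444 z [ 2.15005283e-03 -1.18718689e-04 -9.99997682e-01] [ 0.18031504 -0.69394722 -1.62537497]
```

Call:
jog_arm --plan '[[45,[0.02,-0.025,0],[0,0,0]],[45,[0.02,-0.025,0.15],[0,0,0]],[45,[0.02,-0.025,0.25],[0,0,0]],[45,[0.02,-0.025,0.33],[0,0,0]],[45,[0.02,-0.025,0.38],[0,0,0]],[45,[0.02,-0.025,0.4],[0,0,0]],[45,[0.02,-0.025,0.4],[0,0,0]]]'

```text
clock: 8.65
position: [435.1, -76.8, 66.5]
ee_rot: [0.217, 0.976, 0.0, 0.0]
contact_force: [1.3, 0.8, -0.6]
gripper_width: 50.3
grasp_force: 64.2
```

```bash
python3 rel.py 435.2 -76 -25
```

```text
gauge [434.1 -76.6  24.2] need tool [-0.7  1.   0. ] yaw -25.08412523023651 dyaw(tool z) -0.0841252302365092 z [ 7.64608276e-04  4.74837735e-05 -9.99999707e-01] [ 1.31566637  0.80979938 -0.6097631 ]
```

Call:
jog_arm --plan '[[45,[0,0,0.01],[0,0,0]],[45,[0,0,0.02],[0,0,0]],[45,[0,0,0.03],[0,0,0]],[45,[0,0,0.04],[0,0,0]],[45,[0,0,0.04],[0,0,0]],[45,[0,0,0.04],[0,0,0]]]'

```text
clock: 9.4
position: [435.6, -77.1, 64.8]
ee_rot: [0.217, 0.976, -0.0, 0.001]
contact_force: [-3.9, -0.2, 19.2]
gripper_width: 50.3
grasp_force: 66.4
```

```bash
python3 rel.py 435.2 -76 -25; python3 -c "
from bench import *;print(read_state()['wrist_torque'])
import cv2;d=get_image('wrist');cv2.imwrite('pics/w5.png',cv2.resize(d['img'][200:340,180:390],None,fx=3,fy=3)[...,::-1])"
```

```text
gauge [434.7 -76.9  22.5] need tool [-0.1  1.   0. ] yaw -25.040803248529485 dyaw(tool z) -0.04080324852948536 z [ 2.30448517e-03 -6.41961539e-04 -9.99997139e-01] [-3.91800906 -0.17047033 19.15359966]
[ 0.47804227  1.24185254 -0.03418133]
```

View pics/w5.png

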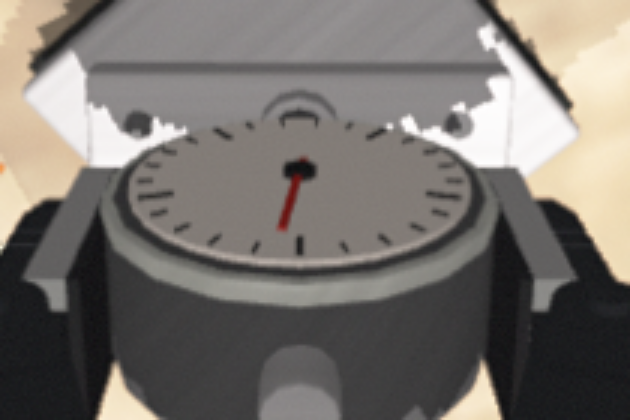

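The dial needle points almost to zero (towards the cap, down in the picture) but about 7° to the left: a few tenths of a millimetre are still missing. The moment shows contact on the front edge, agreeing with the 2° base tilt measured earlier. I back off and tilt about tool y to correct it.

Call:
jog_arm --plan '[[45,[0,0,-0.04],[0,0,0]],[45,[-0.015,0,-0.04],[0,0.04,0]],[45,[-0.015,0,-0.04],[0,0.04,0]],[45,[-0.015,0,-0.03],[0,0.04,0]],[45,[-0.015,0,-0.02],[0,0.04,0]],[45,[-0.015,0,-0.015],[0,0.04,0]],[45,[-0.015,0,-0.015],[0,0.04,0]]]'

```text
clock: 10.32
position: [436.6, -77.6, 65.0]
ee_rot: [0.217, 0.976, 0.004, -0.02]
contact_force: [-1.4, 0.1, 9.0]
gripper_width: 50.5
grasp_force: 65.5
```

```bash
cat > dial.py <<'E'
import sys
from bench import *
from h import *
s=read_state();print(s['contact_force'].round(2),s['wrist_torque'].round(2),s['clock'])
d=get_image('wrist');hsv=cv2.cvtColor(d['img'],cv2.COLOR_RGB2HSV).astype(int)
m=((hsv[...,0]<8)|(hsv[...,0]>172))&(hsv[...,1]>90);m[:225]=0;m[300:]=0;m[:,:215]=0;m[:,345:]=0
v,u=np.nonzero(m);P=cloud(d,d['tool_from_camera'])
r,o=ray(d,np.c_[u,v],d['tool_from_camera']);p=o+r*((13.9-o[0])/r[:,0])[:,None]  # dial plane x=13.9
yz=p[:,1:];tail=yz;vx,vy,x0,y0=cv2.fitLine(yz.astype(np.float32),cv2.DIST_L2,0,.01,.01).ravel()
c=np.array([-.2,-19.9]);far=yz[np.argmax(np.linalg.norm(yz-c,axis=1))]-c
print(len(u),'line y,z',vx,vy,'far',far,'angle from up',np.degrees(np.arctan2(far[0],-far[1])),np.degrees(np.arctan2(vx,-vy)))
if len(sys.argv)>1:cv2.imwrite('pics/'+sys.argv[1],cv2.resize(d['img'][200:340,180:390],None,fx=3,fy=3)[...,::-1])
E
python3 dial.py; python3 rel.py 435.2 -76 -25
```

```text
[-1.36  0.07  8.98] [ 0.12  0.26 -0.04] 10.325
73 line y,z 0.19310515 0.98117805 far [ -3.46418365 -13.94027138] angle from up -13.955428258980124 168.86594
gauge [434.1 -76.7  22.8] need tool [-0.7  1.1 -0. ] yaw -25.041722210872535 dyaw(tool z) -0.04172221087253547 z [-0.03601672  0.01714129 -0.99920417] [-0.97190041 -1.07542954  9.95841456]
```

```bash
python3 - <<'E'
from bench import *
from h import *
w=dict(np.load('w4.npz'))
def needle(img,d):
    hsv=cv2.cvtColor(img,cv2.COLOR_RGB2HSV).astype(int)
    m=((hsv[...,0]<8)|(hsv[...,0]>172))&(hsv[...,1]>90);m[:225]=0;m[300:]=0;m[:,:215]=0;m[:,345:]=0
    v,u=np.nonzero(m);r,o=ray(d,np.c_[u,v],d['tool_from_camera']);p=(o+r*((13.9-o[0])/r[:,0])[:,None])[:,1:]
    a=cv2.fitLine(p.astype(np.float32),cv2.DIST_L2,0,.01,.01).ravel();c=p.mean(0);return len(u),c,np.degrees(np.arctan2(a[0],-a[1]))
print(needle(w['img'],w))
c=cv2.imread('pics/w5.png')[1::3,1::3,::-1];im=np.zeros((420,560,3),np.uint8);im[200:340,180:390]=c;print(needle(im,w))
d=get_image('wrist');np.savez('w6.npz',**d);print(needle(d['img'],d))
P=cloud(d,d['tool_from_camera'])
q=P[222:256,205:355].reshape(-1,3);k=q[(q[:,2]>29)&(q[:,2]<38)&(abs(q[:,1])<42)]
for i in range(4):
    A=np.c_[k[:,:2],np.ones(len(k))];cc=np.linalg.lstsq(A,k[:,2],rcond=None)[0];r=k[:,2]-A@cc;k=k[abs(r)<1.5]
print('base',len(k),np.degrees(np.arctan(cc[:2])),cc[2])
q=P[195:221,215:345].reshape(-1,3);q=q[(q[:,2]>38)&(q[:,2]<50)]
A=np.c_[q[:,:2],np.ones(len(q))];cc=np.linalg.lstsq(A,q[:,2],rcond=None)[0];print('block face',len(q),np.degrees(np.arctan(cc[:2])),cc[2],q.min(0),q.max(0))
cv2.imwrite('pics/w6.png',cv2.resize(d['img'][185:305,190:370],None,fx=4,fy=4,interpolation=cv2.INTER_CUBIC)[...,::-1])
E
```

```text
(88, array([  6.13852602, -22.83100197]), np.float32(44.15384))
(69, array([ -1.15818604, -26.33934321]), np.float32(173.42896))
(72, array([ -1.73993987, -25.53547574]), np.float32(169.10275))
base 2694 [2.14298061 0.06909363] 33.02684069933254
block face 3203 [ 2.39923966 -0.01923393] 42.4402056030216 [ 11.04380404 -37.76706525  40.3449258 ] [26.56129206 37.86137103 49.6875576 ]
```

View pics/w6.png

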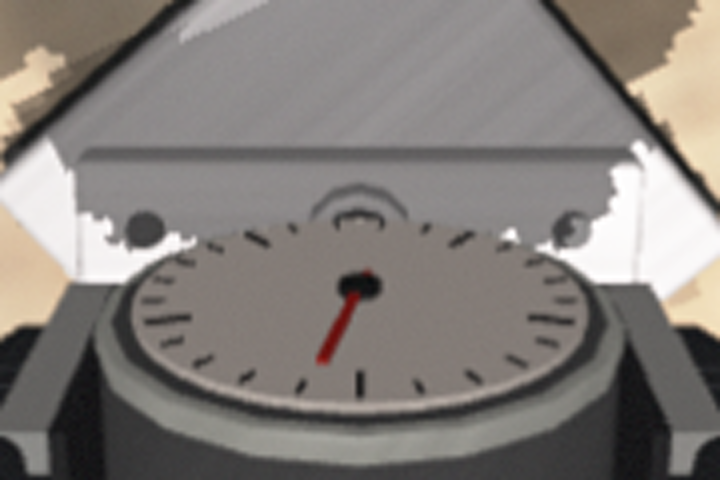

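The needle in the crop runs from (358,287) to (323,362), about 11° short of zero. The moment suggests contact has moved to the rear edge, so I overcorrected. I try half the tilt.

Call:
jog_arm --plan '[[45,[0,0,-0.03],[0,0,0]],[45,[0.008,0,-0.03],[0,-0.02,0]],[45,[0.008,0,-0.02],[0,-0.02,0]],[45,[0.008,0,-0.01],[0,-0.02,0]],[45,[0.008,0,0],[0,-0.02,0]],[45,[0.008,0,0],[0,-0.02,0]]]'

```text
clock: 11.18
position: [435.0, -77.6, 64.9]
ee_rot: [0.217, 0.976, 0.002, -0.011]
contact_force: [-3.4, 0.1, 12.2]
gripper_width: 50.6
grasp_force: 65.9
```

```bash
python3 dial.py; python3 rel.py 435.2 -76 -25
```

```text
[-3.37  0.11 12.19] [0.19 1.   0.01] 11.175
70 line y,z 0.16903529 0.98561 far [ -2.72966472 -14.75936801] angle from up -10.478146361141427 170.26826
gauge [433.2 -77.   22.7] need tool [-1.4  1.7 -0. ] yaw -25.0583310350776 dyaw(tool z) -0.05833103507760029 z [-0.01993603  0.00814469 -0.99976808] [-3.64151392 -0.30491137 12.77185523]
```

Call:
jog_arm --plan '[[45,[0,0,0],[0,0,0]],[45,[0,0,0],[0,0,0]],[45,[0,0,0],[0,0,0]],[45,[0,0,0],[0,0,0]],[45,[0,0,0],[0,0,0]],[45,[0,0,0],[0,0,0]]]'

```text
clock: 11.98
position: [435.0, -77.6, 64.9]
ee_rot: [0.217, 0.976, 0.002, -0.011]
contact_force: [-2.6, -0.7, 13.3]
gripper_width: 50.1
grasp_force: 65.9
```

```bash
python3 dial.py; python3 - <<'E'
from h import *
for f in('w4','w6'):
    d=dict(np.load(f+'.npz'));P=cloud(d,d['tool_from_camera'])
    # dial rim / circle: white-grey dial pixels -> plane fit on central region, cast
    q=P[250:275,240:320].reshape(-1,3);k=q[(q[:,0]>8)&(q[:,0]<18)]
    A=np.c_[k[:,1:],np.ones(len(k))];c=np.linalg.lstsq(A,k[:,0],rcond=None)[0];print(f,'dial tilt',np.degrees(np.arctan(c[:2])))
    # front face of base: row profile at central columns, tool coords
    for u in (230,250,310,330):
        print(u,[tuple(P[v,u,[0,2]].round(1)) for v in range(216,236,1)])
E
```

```text
[-2.6  -0.72 13.3 ] [0.16 1.   0.01] 11.975
69 line y,z 0.16645524 0.986049 far [ -2.72959426 -14.75942937] angle from up -10.47783929899329 170.41821
w4 dial tilt [ 0.08859875 -0.76775559]
230 [(np.float64(-13.8), np.float64(139.7)), (np.float64(-14.2), np.float64(138.2)), (np.float64(-14.3), np.float64(135.3)), (np.float64(-15.0), np.float64(134.5)), (np.float64(-15.7), np.float64(133.9)), (np.float64(-16.1), np.float64(132.3)), (np.float64(11.7), np.float64(38.2)), (np.float64(11.1), np.float64(38.4)), (np.float64(11.1), np.float64(36.3)), (np.float64(11.0), np.float64(34.7)), (np.float64(10.7), np.float64(34.0)), (np.float64(10.7), np.float64(32.0)), (np.float64(10.1), np.float64(32.4)), (np.float64(9.2), np.float64(33.2)), (np.float64(8.7), np.float64(32.8)), (np.float64(8.3), np.float64(32.5)), (np.float64(7.3), np.float64(33.5)), (np.float64(7.0), np.float64(32.8)), (np.float64(6.6), np.float64(32.2)), (np.float64(5.6), np.float64(33.3))]
250 [(np.float64(-13.5), np.float64(138.7)), (np.float64(-14.9), np.float64(140.5)), (np.float64(-14.5), np.float64(135.9)), (np.float64(-15
[... 4535 characters left out ...]
3.3), np.float64(43.0)), (np.float64(12.8), np.float64(42.5)), (np.float64(12.2), np.float64(42.5)), (np.float64(11.1), np.float64(44.1)), (np.float64(10.8), np.float64(43.3)), (np.float64(11.0), np.float64(40.4)), (np.float64(11.2), np.float64(37.9)), (np.float64(11.2), np.float64(35.9)), (np.float64(11.1), np.float64(34.5)), (np.float64(10.5), np.float64(34.6)), (np.float64(10.3), np.float64(33.4)), (np.float64(9.9), np.float64(32.8)), (np.float64(9.2), np.float64(33.1)), (np.float64(8.5), np.float64(33.5)), (np.float64(7.8), np.float64(33.9)), (np.float64(7.5), np.float64(33.1)), (np.float64(7.1), np.float64(32.4)), (np.float64(6.2), np.float64(33.4)), (np.float64(6.0), np.float64(32.2))]
```

Call:
jog_arm --plan '[[45,[0,0,-0.03],[0,0,0]],[45,[0.005,0,-0.03],[-0.006,-0.015,0]],[45,[0.005,0,-0.02],[-0.006,-0.015,0]],[45,[0.005,0,-0.01],[-0.006,-0.015,0]],[45,[0.005,0,0],[-0.006,-0.015,0]],[45,[0.005,0,0],[-0.006,-0.015,0]]]'

```text
clock: 12.78
position: [435.0, -77.1, 64.8]
ee_rot: [0.217, 0.976, 0.003, -0.002]
contact_force: [-3.0, 0.6, 10.2]
gripper_width: 50.4
grasp_force: 65.7
```

```bash
python3 dial.py; python3 rel.py 435.2 -76 -25
```

```text
[-2.97  0.61 10.16] [-0.1   1.   -0.05] 12.775
71 line y,z 0.13044752 0.9914552 far [ -2.37085455 -14.77398697] angle from up -9.11680732195345 172.50455
gauge [433.9 -76.6  22.6] need tool [-0.9  1.   0. ] yaw -25.058676959164544 dyaw(tool z) -0.05867695916454352 z [-0.00232695  0.00725373 -0.99997098] [-2.86878944  0.94933639 10.47865552]
```

Call:
jog_arm --plan '[[45,[0,0,-0.03],[0,0,0]],[45,[0.007,0,-0.03],[0.003,-0.018,0]],[45,[0.007,0,-0.02],[0.003,-0.018,0]],[45,[0.007,0,-0.01],[0.003,-0.018,0]],[45,[0.007,0,0],[0.003,-0.018,0]],[45,[0.007,0,0],[0.003,-0.018,0]]]'

```text
clock: 13.58
position: [434.8, -76.9, 64.8]
ee_rot: [0.217, 0.976, -0.0, 0.007]
contact_force: [-0.4, -0.6, 8.5]
gripper_width: 50.7
grasp_force: 65.4
```

```bash
python3 dial.py; python3 rel.py 435.2 -76 -25
```

```text
[-0.42 -0.64  8.52] [-0.22  0.59 -0.03] 13.575
68 line y,z 0.10297829 0.9946836 far [ -2.01766216 -14.78969783] angle from up -7.768532609770907 174.0893
gauge [434.5 -76.8  22.5] need tool [-0.3  1.   0. ] yaw -25.065073877093425 dyaw(tool z) -0.06507387709342538 z [ 0.01449945 -0.00348826 -0.99988879] [-1.84022955 -1.01645897  8.16586044]
```

Call:
jog_arm --plan '[[45,[0,0,-0.03],[0,0,0]],[45,[0.012,0,-0.03],[0,-0.03,0]],[45,[0.012,0,-0.02],[0,-0.03,0]],[45,[0.012,0,-0.01],[0,-0.03,0]],[45,[0.012,0,0],[0,-0.03,0]],[45,[0.012,0,0],[0,-0.03,0]]]'

```text
clock: 14.38
position: [433.4, -76.6, 65.0]
ee_rot: [0.217, 0.976, -0.004, 0.022]
contact_force: [-3.1, -0.8, 12.4]
gripper_width: 50.4
grasp_force: 65.8
```

```bash
python3 dial.py; python3 rel.py 435.2 -76 -25; python3 - <<'E'
from bench import *
from h import *
d=get_image('wrist');np.savez('w9.npz',**d);P=cloud(d,d['tool_from_camera'])
def fit(box,z0,z1,x0,x1):
    r0,r1,c0,c1=box;q=P[r0:r1,c0:c1].reshape(-1,3);q=q[(q[:,2]>z0)&(q[:,2]<z1)&(q[:,0]>x0)&(q[:,0]<x1)]
    A=np.c_[q[:,:2],np.ones(len(q))];c=np.linalg.lstsq(A,q[:,2],rcond=None)[0];return len(q),np.degrees(np.arctan(c[:2])).round(2),c[2].round(2)
print('base top',fit((225,260,212,350),30,36,-5,9.5),'face',fit((190,221,215,345),38,47,13,40))
d=dict(np.load('w6.npz'));P=cloud(d,d['tool_from_camera']);print('w6 base top',fit((225,260,212,350),30,36,-5,9.5),'face',fit((190,221,215,345),38,47,13,40))
E
```

```text
[-3.1  -0.76 12.37] [-0.27  1.14 -0.01] 14.375
67 line y,z 0.14909706 0.9888226 far [ -2.73298173 -14.81245499] angle from up -10.45382921622182 171.42538
gauge [434.2 -77.1  22.7] need tool [-0.5  1.4  0. ] yaw -25.07377311911891 dyaw(tool z) -0.07377311911891127 z [ 0.04157132 -0.01701552 -0.99899064] [-3.00217899 -1.05888048 12.92997127]
base top (2063, array([-1.28,  0.13]), np.float64(33.09)) face (3435, array([-2.21,  0.09]), np.float64(42.3))
w6 base top (2161, array([0.3 , 0.09]), np.float64(33.05)) face (3304, array([2.44, 0.  ]), np.float64(42.42))
```

Call:
jog_arm --plan '[[45,[0,0,-0.03],[0,0,0]],[45,[-0.01,0,-0.03],[0,0.024,0]],[45,[-0.01,0,-0.02],[0,0.024,0]],[45,[-0.01,0,-0.01],[0,0.024,0]],[45,[-0.01,0,0],[0,0.024,0]],[45,[-0.01,0,0.005],[0,0.024,0]],[45,[-0.01,0,0.005],[0,0.024,0]]]'

```text
clock: 15.35
position: [435.2, -76.6, 64.8]
ee_rot: [0.217, 0.976, -0.001, 0.011]
contact_force: [-0.8, 0.4, 12.0]
gripper_width: 50.4
grasp_force: 65.6
```

```bash
python3 dial.py; python3 rel.py 435.2 -76 -25
```

```text
[-0.77  0.43 12.  ] [ 0.    0.56 -0.17] 15.35
66 line y,z 0.107219264 0.9942354 far [ -2.01805799 -14.796001  ] angle from up -7.766768373169857 173.84496
gauge [435.1 -76.7  22.5] need tool [ 0.2  0.6 -0. ] yaw -25.04017046097205 dyaw(tool z) -0.04017046097204968 z [ 0.02181286 -0.00617381 -0.99974301] [-0.74800595 -0.17363197 12.01371764]
```

The needle is at its minimum, and tilting either way makes it worse. So the base is flat on the block with the plunger in, and the zero check is done. Now lift, turn and move to the rail.

Call:
jog_arm --plan '[[45,[0,0,-0.1],[0,0,0]],[45,[0,0,-0.4],[0,0.006,0]],[45,[0,0,-0.7],[0,0.006,-0.1]],[45,[0,0,-0.9],[0,0.006,-0.187]],[45,[0,0,-0.9],[0,0.006,-0.187]]]'

```text
clock: 16.02
position: [432.5, -76.0, 154.3]
ee_rot: [0.121, 0.993, -0.0, 0.008]
contact_force: [0.3, -0.2, -2.4]
gripper_width: 50.3
grasp_force: 64.1
```

Call:
jog_arm --plan '[[45,[-0.42,0.46,0],[0,0,0]],[45,[-0.84,0.92,0],[0,0,0]],[45,[-0.84,0.92,0],[0,0,0]]]'

```text
clock: 16.4
position: [538.3, -4.9, 152.2]
ee_rot: [0.121, 0.993, -0.001, 0.006]
contact_force: [-0.9, -0.2, -2.2]
gripper_width: 50.5
grasp_force: 64.1
```

Call:
jog_arm --plan '[[45,[-0.4,0.44,0],[0,0,0]],[45,[-0.8,0.88,0],[0,0,0]],[45,[-0.8,0.88,0],[0,0,0]],[45,[-0.8,0.88,0],[0,0,0]]]'

```text
clock: 16.9
position: [632.8, 58.7, 153.3]
ee_rot: [0.121, 0.993, -0.002, 0.004]
contact_force: [-0.6, 1.0, -2.1]
gripper_width: 50.2
grasp_force: 64.1
```

```bash
python3 rel.py 642.1 62.2 -13.85
```

```text
gauge [632.2  58.6 111. ] need tool [-8.8  5.9  0.1] yaw -13.95755455713396 dyaw(tool z) -0.107554557133966 z [ 0.00839892 -0.00452182 -0.9999545 ] [-0.56148377  1.04854337 -2.14125188]
```

Call:
jog_arm --plan '[[45,[-0.088,0.059,0],[0,0,0]],[45,[-0.088,0.059,0.25],[0,0,0]],[45,[-0.088,0.059,0.45],[0,0,0]],[45,[-0.088,0.059,0.5],[0,0,0]],[45,[-0.088,0.059,0.5],[0,0,0]]]'

```text
clock: 17.52
position: [645.5, 62.4, 106.2]
ee_rot: [0.121, 0.993, -0.001, 0.007]
contact_force: [-0.2, 0.3, -1.9]
gripper_width: 50.6
grasp_force: 64.1
```

```bash
python3 rel.py 642.1 62.2 -13.85; python3 - <<'E'
from bench import *
from h import *
d=get_image('wrist');e=get_image('side');np.savez('s10.npz',**e);s=read_state()
T=e['extrinsics'];p=(np.linalg.inv(T)@np.array([642,62,30,1]))[:3];uv=cv2.projectPoints(p.reshape(1,1,3),np.zeros(3),np.zeros(3),e['intrinsics'],e['distortion'])[0].ravel();print(uv)
u,v=uv.astype(int);a=cv2.resize(e['img'][v-65:v+25,u-50:u+50],(500,450),interpolation=cv2.INTER_CUBIC)
b=cv2.resize(d['img'][190:320,200:360][:,:],(300,244));b=np.vstack([b,np.zeros((206,300,3),np.uint8)])
cv2.imwrite('pics/s10.png',np.hstack([a,b])[...,::-1])
E
```

```text
gauge [645.1  62.3  63.9] need tool [ 2.8 -0.8 -0. ] yaw -13.899673012716605 dyaw(tool z) -0.04967301271661029 z [ 0.0138969  -0.00367564 -0.99989668] [-0.24079529  0.28130322 -1.89972876]
[209.48844431 242.07499811]
```

View pics/s10.png

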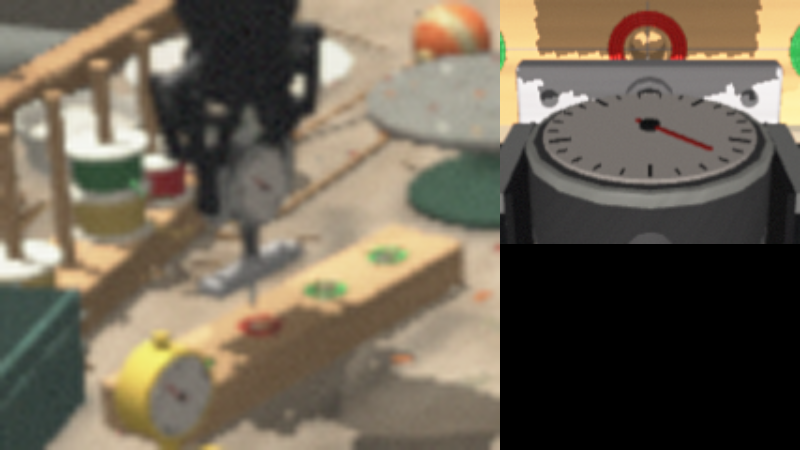

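The side crop shows the gauge upright above the red ring at (260,325). The wrist crop shows the ring at (647,45) just beyond the base, centred on the gauge in y. I check the ring against the gauge axis in the tool frame, then descend.

```bash
python3 - <<'E'
from bench import *
from h import *
s=read_state();d=get_image('wrist');TT=toolT(s);T=TT@d['tool_from_camera']
hsv=cv2.cvtColor(d['img'],cv2.COLOR_RGB2HSV).astype(int);m=((hsv[...,0]<8)|(hsv[...,0]>172))&(hsv[...,1]>130);m[:185]=0;m[224:]=0;m[:,:245]=0;m[:,320:]=0
c=blobs(m,15)[0];p=onplane(d,c.reshape(-1,2),T,30)[:,:2].astype(np.float32)
print(p.min(0),p.max(0));k=cv2.convexHull(p);cc=cv2.minEnclosingCircle(k);print(cc)
t=TT[:3,:3].T@(np.array([*cc[0],30])-s['position']);print('ring in tool',t)
E
```

```text
[627.6511    48.209476] [649.5918   76.81231]
((641.7060546875, 62.50111770629883), 14.316418647766113)
ring in tool [ 5.35012053 -1.30748542 76.93255213]
```

Call:
jog_arm --plan '[[45,[0.032,-0.008,0],[0,0,0]],[45,[0.032,-0.008,0.05],[0,0,0]],[45,[0.033,-0.008,0.15],[0,0,0]],[45,[0.034,-0.008,0.23],[0,0,0]],[45,[0.034,-0.008,0.29],[0,0,0]],[45,[0.034,-0.008,0.31],[0,0,0]],[45,[0.034,-0.008,0.31],[0,0,0]]]'

```text
clock: 18.55
position: [642.1, 62.5, 74.6]
ee_rot: [0.121, 0.993, -0.001, 0.007]
contact_force: [0.1, -0.7, -0.9]
gripper_width: 50.1
grasp_force: 64.1
```

```bash
python3 rel.py 641.9 62.3 -13.85; python3 dial.py
```

```text
gauge [641.7  62.4  32.3] need tool [-0.3 -0.1  0. ] yaw -13.880653246843423 dyaw(tool z) -0.030653246843428406 z [ 0.01294567 -0.00381203 -0.99990893] [ 0.11134328 -0.67362936 -0.88426948]
[ 0.11 -0.67 -0.88] [-0.07  0.28  0.03] 18.55
95 line y,z 0.97725403 0.212072 far [17.28909401  7.68732404] angle from up 113.97157146932986 102.2438
```

Call:
jog_arm --plan '[[45,[0,0,0.01],[0,0,0]],[45,[0,0,0.02],[0,0,0]],[45,[0,0,0.025],[0,0,0]],[45,[0,0,0.03],[0,0,0]],[45,[0,0,0.03],[0,0,0]],[45,[0,0,0.03],[0,0,0]]]'

```text
clock: 19.35
position: [642.8, 62.5, 72.9]
ee_rot: [0.121, 0.993, -0.001, 0.008]
contact_force: [-1.7, -1.4, 4.3]
gripper_width: 50.4
grasp_force: 65.0
```

```bash
python3 rel.py 641.9 62.3 -13.85; python3 dial.py
```

```text
gauge [642.4  62.4  30.6] need tool [ 0.5 -0.3 -0. ] yaw -13.864689048055027 dyaw(tool z) -0.014689048055032572 z [ 0.01500341 -0.00352029 -0.99988125] [-1.72683366 -1.41456784  4.3210449 ]
[-1.73 -1.41  4.32] [-0.09  0.59  0.02] 19.35
82 line y,z 0.81084305 0.5852636 far [14.45912276 13.48656627] angle from up 133.00681593759163 125.82161
```

Call:
jog_arm --plan '[[45,[0,0,0.004],[0,0,0]],[45,[0,0,0.004],[0,0,0]],[45,[0,0,0.004],[0,0,0]],[45,[0,0,0.004],[0,0,0]]]'

```text
clock: 19.9
position: [642.9, 62.5, 72.9]
ee_rot: [0.121, 0.993, -0.001, 0.008]
contact_force: [-2.1, -0.6, 5.7]
gripper_width: 50.5
grasp_force: 65.1
```

```bash
python3 rel.py 641.9 62.3 -13.85; python3 dial.py; python3 - <<'E'
from bench import *
from h import *
d=get_image('wrist');P=cloud(d,d['tool_from_camera'])
def fit(box,z0,z1,x0,x1):
    r0,r1,c0,c1=box;q=P[r0:r1,c0:c1].reshape(-1,3);q=q[(q[:,2]>z0)&(q[:,2]<z1)&(q[:,0]>x0)&(q[:,0]<x1)]
    A=np.c_[q[:,:2],np.ones(len(q))];c=np.linalg.lstsq(A,q[:,2],rcond=None)[0];return len(q),np.degrees(np.arctan(c[:2])).round(2),c[2].round(2)
print('base top',fit((225,260,212,350),30,36,-5,9.5),'face',fit((190,221,215,345),38,47,13,40))
e=get_image('side');cv2.imwrite('pics/f.png',np.hstack([cv2.resize(e['img'][170:270,155:255],(400,400),interpolation=cv2.INTER_CUBIC),cv2.resize(d['img'][185:325,200:360],(400,400))])[...,::-1])
E
```

```text
gauge [642.5  62.4  30.6] need tool [ 0.6 -0.3 -0. ] yaw -13.85597493663768 dyaw(tool z) -0.005974936637684891 z [ 0.0152779  -0.00359399 -0.99987683] [-2.0598087  -0.63039312  5.66423931]
[-2.06 -0.63  5.66] [-0.2   0.78  0.09] 19.9
83 line y,z 0.8092206 0.58750486 far [14.45900563 13.48621645] angle from up 133.00630615439906 125.98014
base top (2094, array([-0.66,  0.1 ]), np.float64(33.18)) face (3683, array([-0.51,  0.03]), np.float64(42.14))
```

View pics/f.png

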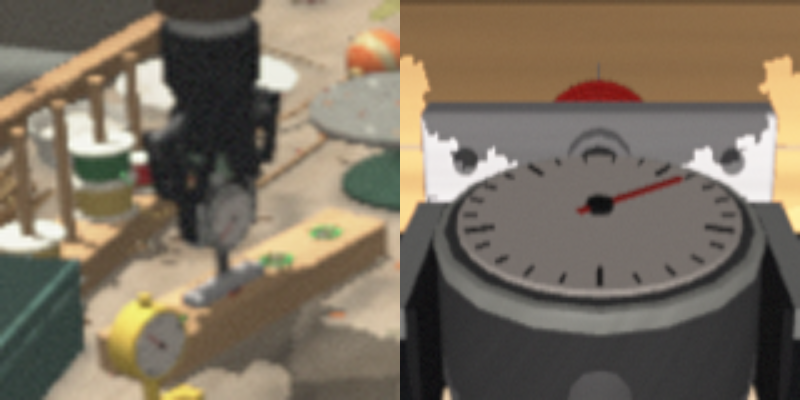

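The base lies flat along the rail: it is parallel within 0.2°, with no gap and about 8 N of press. The needle reads roughly 16 mm, and the dial faces the robot.

```bash
python3 -c "
from bench import *
print(job_done())"
```

```text
the job is handed in; nothing more can be done
None
```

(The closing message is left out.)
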